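Pack the lamp kit and the outlet kit

ROBOT

A 6-joint arm with a two-finger parallel gripper is mounted at the origin on the work surface. World frame = base frame: x ahead of the robot, y to its left, z up, the work surface at z = 0. Lengths are in m, angles in rad, forces in N, time in s.
With the tool pointing down it reaches from about 0.3 to 0.95 m from the base axis. Payload 3.1 kg.
Tool frame: the origin (TCP) lies between the finger pads; the fingertips stand 8 mm ahead of it and the grasp point (between the pads) lies 11 mm behind it; z points along the fingers, y is the line along which they close (so a half turn about z gives the same grasp; the last joint's range is limited). The gripper opens to 85 mm and grips with 20 to 120 N. Pads are 22 mm wide; open, the fingers measure 114 mm over their backs; the gripper's body (76 mm by 85 mm) begins 54 mm behind the grasp point. The pads swing forward as they close: fully open they stand 13 mm farther back than shut.
Start: joints at [1.206, 0.308, 1.634, -0, 1.2, -0.07], TCP at [0.182, 0.598, 0.239] pointing down, gripper open.
Joint ranges: [-3.06, 3.06], [-0.79, 1.96], [0.05, 2.63], [-1.19, 4.34], [0.05, 2.64], [-2.94, 2.94]. Speed limits (rad/s): [2.79, 2.79, 3.14, 3.14, 3.14, 3.14].

INTERFACE

Orientations are given as a unit quaternion [w, x, y, z].
In Python, from workcell import arm, optics, workorder gives the robot as it stands.
- The arm moves only by the tool apply_moves, never from a script. Its arguments are lists of equal length, an entry for each row: "turn": the turn, a rotation vector about the world's x, y, z in degrees, a list of three; "dp": the shift along the world's x, y, z in cm, a list of three; "grip": the finger opening in cm, from 0 to 8.54. A call has 1 to 12 rows; each row shifts and turns the commanded pose from where the row before left it; what a row does not reach is not made up. A row lasts 1/10 s, in which the tool goes at most 50 mm and 8.59 degrees, less where a joint would pass 70% of its speed; a pose out of reach is approached as far as the arm can. A call is refused whole if a number of a shift passes 5 or a number of a turn 8.59, either way. A call with a gripper value outside its range is refused whole. The fingers move at their own pace and stop on an object; the grip force is fixed at half the most. Time passes only in rows, so rows that do not move let the fingers close. It gives the time, the measured TCP pose, the force, the opening and the grip force at its end, in the units of the state.
- arm.observe(): the state, without advancing time (a new reading comes with each control period).
- optics.get_image(name): name is "scene" or "top" or "wrist"; returns the picture (420x560x3 uint8, red, green, blue); there is no depth.
- optics.camera_info(name): a dict with "mtx" (3x3 intrinsics, pixels), "view" (4x4, takes a point from world to camera coordinates). Camera axes: x right, y down, z forward; pixel columns grow to the right and rows downward; lengths in m; the calibration is good to about 2 mm. The wrist camera is an equidistant fisheye: a pixel r from the principal point sees the ray r / f radians off the axis. A picture is of the moment at which its call begins: read the wrist's pose just before it. camera_info takes no time and is no camera call; for the wrist camera it gives the pose at the moment of the call.
- workorder.job_done(): hands the job in; it is judged then, once.
The state is a dict: "time_s": time; "q": joint angles; "qd": joint speeds; "joint_torque": joint torques, N m; "eef_pos": TCP position; "tcp_rot": TCP orientation; "ft_force": force on the tool from outside, world axes, zero at the start; "torque": the same for the moment, N m; "width": finger opening in m; "grip_force": force on a finger pad.
Only numpy, scipy, OpenCV 4.12 (cv2) and the standard library are available. Lean on these libraries where they do the work, as an engineer would, in place of code of your own. Each camera call takes 0.05 s, during which the arm holds its last target. There are 200 camera calls.

TASK

Make up two kits for the wiring class. Lamp kit, in the tray with three equal pockets: the lamp holder in the middle pocket, with the reflector lamp and the light switch in the pockets on either side of it (either way round). Outlet kit, in the tray with two unequal pockets: the double outlet in the large pocket and the spray can from the partitioned carton in the small one; every part must end standing flat on the floor of its pocket, the same way up as you found it.

Things in the scene. Friction and masses are not known exactly. Their poses are not given: they have to be found in the camera images.
- holder_mid (a point): Screw-in lamp holder, on the open table between the robot and the trays: a black round foot 46 mm across and 20 mm high, narrowing to an open brass threaded sleeve 36 to 38 mm across that ends 55 mm above its underside. Point: its centre, half-way up, z up (27.5 mm above its underside). Grip it across the brass sleeve. About 70 g.
- lamp_mid (a point): Reflector spot lamp, on the open table between the robot and the trays, standing face down: white ceramic, face 50 mm across (up to 9 mm high), tapering inward to a straight round neck 30 mm across from 26 to 60 mm above its underside, with two 7 mm contact pins on top of that. Point: its centre, half-way up, z up (30 mm above its underside). Grip it by the neck. About 60 g.
- switch_mid (a point): Surface-mounted light switch, on the open table between the robot and the trays: ivory box 42 mm (own x) by 60 mm (own y) by 38 mm high with one white rocker on top standing up to 6 mm proud. Point: its centre, half-way up, z up (19 mm above its underside). Grip it across the 42 mm (own x). About 80 g.
- outlet_mid (a point): Double wall outlet, on the open table between the robot and the trays: ivory box 50 mm (own x) by 90 mm (own y) by 42 mm high with two round sockets with holes on top. Point: its centre, half-way up, z up (21 mm above its underside). Grip it across the 50 mm (own x). About 120 g.
- can_mid (a point): Spray can in one cell of the carton, upright on its 4 mm floor: metal cylinder 44 mm across with a paper band, straight up to 125 mm above its underside, then a white cap 32 mm across up to 153 mm. Point: its centre, 76.5 mm above its underside, z up. Grip the straight part above the rim and lift straight up 90 mm or more. 200 g. Other cells are empty or hold white bottles lower than the rim.
- carton: Open cardboard carton, fixed to the table, 138 by 138 mm, 85 mm high, walls, floor and dividers 4 mm thick: a cross of full-height dividers makes four cells, each 63 mm square, their centres at own x and y = +-33.5 mm. Origin at the centre of its underside, z up.
- tray3: Grey tray with three equal pockets in a row, fixed to the table: 84 mm (own x) by 244 mm (own y, the row), floor 4 mm thick, walls and dividers 4 mm, top 14 mm above the table. Each pocket is 76 by 76 mm; pocket centres at own y = -80, 0 and +80 mm, x = 0. Origin at the centre of its underside, z up.
- tray2: Grey tray with two unequal pockets, fixed to the table: 84 mm (own x) by 188 mm (own y), floor 4 mm thick, walls and dividers 4 mm, top 14 mm above the table. Small pocket 76 mm (own x) by 66 mm (own y), centre at own y = -57 mm; large pocket 76 by 110 mm, centre at own y = +35 mm; x = 0 for both. Origin at the centre of its underside, z up.

How it is judged:
By the outcome, as a careful person would: the job done as asked, in the order asked, and still so for the second after the job is handed in, with the robot touching nothing.
It also fails if it takes over 120 s, if anything falls off the work surface, if the arm or the gripper's body presses on something with over 40 N, if the wrist force passes 120 N, or if a joint passes its speed limit or range.

## Working session

There is one attempt and no reset: what is moved stays moved. The work goes in short steps, Python scripts to look and compute and a tool call to move; the robot and the scene stay as the last step left them, time stands still between calls to the robot, and variables do not carry over. Pictures are saved under pics/ and viewed, at most 14 in all, crops included, and the job is handed in when it is done.

Besides the shell and the picture viewer there is one more tool, called after ">>>" by a JSON object that holds its "method" and its "body", one argument or row to a line. apply_moves: Moves the arm, as the interface text tells. Its arguments: {"type":"object","properties":{"turn":{"type":"array"},"dp":{"type":"array"},"grip":{"type":"array"}},"required":["turn","dp","grip"]}

```bash
mkdir -p pics; ls; python3 - <<'E'
from workcell import arm, optics
import cv2, numpy as np
for n in("scene","top"):
    im=optics.get_image(n); np.save(f"pics/{n}.npy",im); cv2.imwrite(f"pics/{n}0.png",im[:,:,::-1])
    i=optics.camera_info(n); print(n,np.round(i["mtx"],1).tolist(),np.round(i["view"],4).tolist())
s=arm.observe(); print(s["eef_pos"],s["tcp_rot"],s["ft_force"],s["time_s"])
E
```

```text
pics
scene [[385.0, 0.0, 277.7], [0.0, 385.0, 205.3], [0.0, 0.0, 1.0]] [[-0.4175, 0.9086, -0.0087, 0.2409], [0.7174, 0.3238, -0.6169, -0.3278], [-0.5577, -0.2638, -0.787, 1.3583], [0.0, 0.0, 0.0, 1.0]]
top [[538.1, 0.0, 283.1], [0.0, 538.1, 205.8], [0.0, 0.0, 1.0]] [[0.0063, -1.0, -0.0022, -0.0189], [-0.9982, -0.0062, -0.0591, 0.5466], [0.0591, 0.0025, -0.9982, 1.4829], [0.0, 0.0, 0.0, 1.0]]
[0.18132174 0.59733503 0.23815964] [-2.51595104e-04  1.46852201e-01  9.89157861e-01 -1.04540278e-03] [0.36327763 0.27549487 0.20299832] 0.1
```

View pics/top0.png

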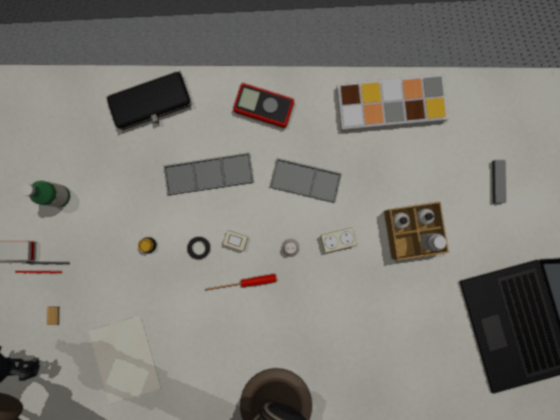

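View pics/scene0.png

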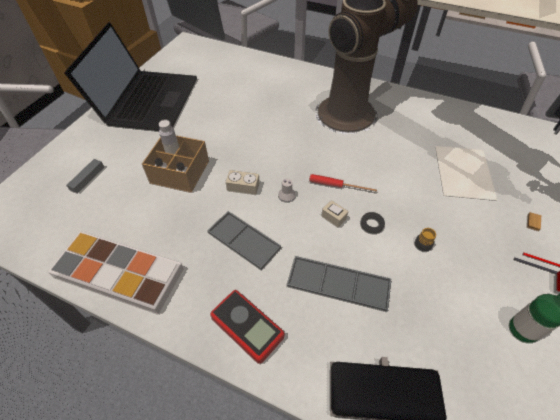

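The top view shows the holder at (147,245), switch (235,241), lamp (290,247), outlet (339,240) and the can in the carton at (436,242). tray3 is at (209,174), and tray2 at (306,181) with its small pocket on the right. The black ring at (199,248) is clutter.

```bash
cat > h.py <<'E'
import numpy as np, cv2
from workcell import arm, optics
def ray(n,uv,info=None):
    i=info or optics.camera_info(n); K=np.array(i["mtx"]);V=np.array(i["view"])
    d=np.array([(uv[0]-K[0,2])/K[0,0],(uv[1]-K[1,2])/K[1,1],1.])
    if n=="wrist":
        r=np.hypot(d[0],d[1]); s=np.sin(r)/max(r,1e-9); d=np.array([d[0]*s,d[1]*s,np.cos(r)])
    R=V[:3,:3]; return -R.T@V[:3,3], R.T@d
def plane(n,uv,z,info=None):
    o,d=ray(n,uv,info); return o+d*(z-o[2])/d[2]
def project(n,P,info=None):
    i=info or optics.camera_info(n); K=np.array(i["mtx"]);V=np.array(i["view"])
    c=V[:3,:3]@np.array(P)+V[:3,3]
    if n=="wrist":
        r=np.hypot(c[0],c[1]); t=np.arctan2(r,c[2]); c=np.array([c[0]/r*t,c[1]/r*t,1])
    c=c/c[2]; return K[:2,:2]@c[:2]+K[:2,2]
def rect(n,cnt,z,info=None):
    P=np.array([plane(n,p,z,info)[:2] for p in cnt.reshape(-1,2)])
    return cv2.minAreaRect((P*1000).astype(np.float32))
E
python3 - <<'E'
from h import *
im=np.load("pics/top.npy"); hsv=cv2.cvtColor(im,cv2.COLOR_RGB2HSV)
g=((hsv[...,2]<150)&(hsv[...,2]>50)&(hsv[...,1]<60)).astype(np.uint8)
br=((hsv[...,1]>90)&(hsv[...,2]>40)).astype(np.uint8)
def show(m,box,z,name,mn=60):
    x0,y0,x1,y1=box; mm=np.zeros_like(m); mm[y0:y1,x0:x1]=m[y0:y1,x0:x1]
    for c in cv2.findContours(mm,0,1)[0]:
        if cv2.contourArea(c)>mn: print(name,np.round(rect("top",c,z),1) if 0 else [np.round(v,1) for v in rect("top",c,z)],cv2.contourArea(c))
show(cv2.morphologyEx(g,cv2.MORPH_CLOSE,np.ones((5,5))),(155,145,350,210),.014,"tray")
show(cv2.morphologyEx(br,cv2.MORPH_CLOSE,np.ones((5,5))),(375,195,455,270),.085,"carton")
print("holder",plane("top",(147,245),.05),"switch",plane("top",(235,240.5),.038),"lamp",plane("top",(290.5,246),.06),"outlet",plane("top",(338.5,240),.042),"can",plane("top",(438,242),.155))
cv2.imwrite("pics/c1.png",cv2.resize(im[140:280,130:460,::-1],None,fx=2.4,fy=2.4,interpolation=2))
E
```

```text
tray [array([618.6, -76.5]), array([194.2,  92.9]), np.float64(77.1)] 2176.0
tray [array([634.7, 195.4]), array([ 92.2, 253.1]), np.float64(8.9)] 2806.5
carton [array([ 477.1, -367.3]), array([136.3, 148.8]), np.float64(9.0)] 2319.0
holder [0.43578767 0.35282507 0.05      ] switch [0.44940781 0.11531725 0.038     ] lamp [ 0.43570652 -0.03630251  0.06      ] outlet [ 0.45257693 -0.16730089  0.042     ] can [ 0.4495585  -0.40617955  0.155     ]
```

View pics/c1.png

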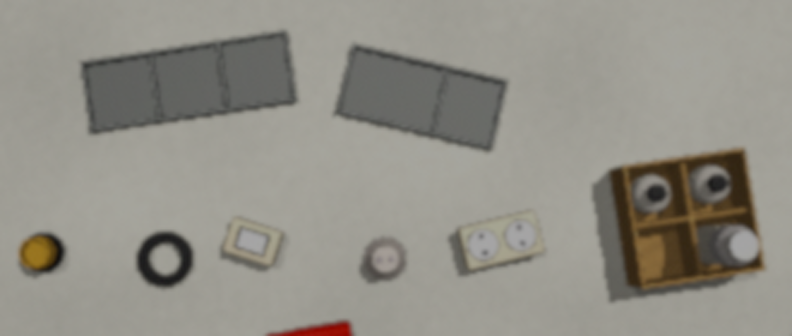

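tray3 fits as 92 by 253 mm and tray2 as 93 by 194 mm. The carton cell predicted from its fit lands on the can. Next I'll get the angles of the boxes and the centres of the round parts.

```bash
python3 - <<'E'
from h import *
im=np.load("pics/top.npy"); hsv=cv2.cvtColor(im,cv2.COLOR_RGB2HSV)
def big(m,box):
    x0,y0,x1,y1=box; mm=np.zeros(m.shape,np.uint8); mm[y0:y1,x0:x1]=m[y0:y1,x0:x1]
    return max(cv2.findContours(mm,0,1)[0],key=cv2.contourArea)
print("bg",hsv[225,320],"sw",hsv[234:250:3,228],"lamp",hsv[240:256:3,290])
for n,b,z in(("switch",(220,226,255,256),.038),("outlet",(315,222,362,258),.042)):
    for t in (30,40):
        c=big((hsv[...,1]>t)&(hsv[...,2]>110),b); print(n,t,[np.round(v,1) for v in rect("top",c,z)])
c=big((hsv[...,1]>120)&(hsv[...,2]>80),(130,230,165,262)); print("brass",[np.round(v,1) for v in rect("top",c,.055)])
c=big((hsv[...,2]<70),(130,230,165,262)); print("foot",cv2.boundingRect(c),[np.round(v,1) for v in rect("top",c,.01)])
c=big((hsv[...,2]<150),(275,232,307,260)); print("lampring",cv2.boundingRect(c),[np.round(v,1) for v in rect("top",c,.009)])
E
```

```text
bg [ 27  16 162] sw [[ 25  38 162]
 [ 22  41 143]
 [ 21  25 134]
 [ 20  39 137]
 [ 21  45 119]
 [ 26  17 119]] lamp [[ 18  25 123]
 [ 15  23 154]
 [ 14  20 162]
 [ 14  21 158]
 [ 14  22 153]
 [ 13  26  89]]
switch 30 [array([449.7, 116.2]), array([61.6, 42.2]), np.float64(72.0)]
switch 40 [array([439.8, 119.3]), array([58.8, 25.6]), np.float64(63.9)]
outlet 30 [array([ 453. , -167.5]), array([50.1, 89.3]), np.float64(14.4)]
outlet 40 [array([ 428.1, -161.9]), array([ 3.3, 14.6]), np.float64(14.3)]
brass [array([435.6, 357.5]), array([34. , 37.2]), np.float64(27.7)]
foot (146, 238, 10, 15) [array([433.6, 350.6]), array([22.3, 40.8]), np.float64(79.0)]
lampring (279, 238, 21, 21) [array([429.4, -32.8]), array([55.6, 55.7]), np.float64(0.4)]
```

>>> {"method": "apply_moves", "body": {
  "turn": [
    [0, 0, -8],
    [0, 0, -8],
    [0, 0, -8],
    [0, 0, -8],
    [0, 0, -8],
    [0, 0, -8],
    [0, 0, -8],
    [0, 0, -8]
  ],
  "dp": [
    [3, -3, 0],
    [3, -3, 0],
    [3, -3, 0],
    [3, -3, 0],
    [3, -3, 0],
    [3, -3, 0],
    [3, -3, 0],
    [2, -2, 0]
  ],
  "grip": [7, 7, 7, 7, 7, 7, 7, 7]
}}

```text
time_s: 0.9
eef_pos: [0.413, 0.3657, 0.2388]
tcp_rot: [0.0, 0.652, 0.759, -0.0]
ft_force: [-0.5, -0.3, -0.3]
width: 0.0699
grip_force: 0.0
```

The sizes match: switch 61.6x42.2 at -18°, outlet 50.1x89.3 at 14.4°, brass 34x37. The arm is now above the holder, so I'll check with the wrist camera.

```bash
python3 - <<'E'
from h import *
i=optics.camera_info("wrist"); im=optics.get_image("wrist"); cv2.imwrite("pics/w1.png",im[:,:,::-1]); np.save("pics/w1.npy",im)
print(np.round(i["mtx"],1).tolist(),np.round(i["view"],3).tolist())
print(project("wrist",(.4356,.3575,.055),i))
hsv=cv2.cvtColor(im,cv2.COLOR_RGB2HSV); m=((hsv[...,1]>120)&(hsv[...,2]>70)).astype(np.uint8)
for c in cv2.findContours(m,0,1)[0]:
    if cv2.contourArea(c)>200:
        print(cv2.boundingRect(c),[np.round(v,1) for v in rect("wrist",c,.055,i)])
E
```

```text
[[325.2, 0.0, 278.9], [0.0, 325.2, 213.3], [0.0, 0.0, 1.0]] [[0.988, 0.152, -0.0, -0.462], [0.145, -0.944, 0.298, 0.247], [0.045, -0.294, -0.955, 0.468], [0.0, 0.0, 0.0, 1.0]]
[301.04700785 202.62400677]
(284, 184, 34, 32) [array([434.6, 360.4]), array([33.6, 32.5]), np.float64(9.0)]
```

View pics/w1.png

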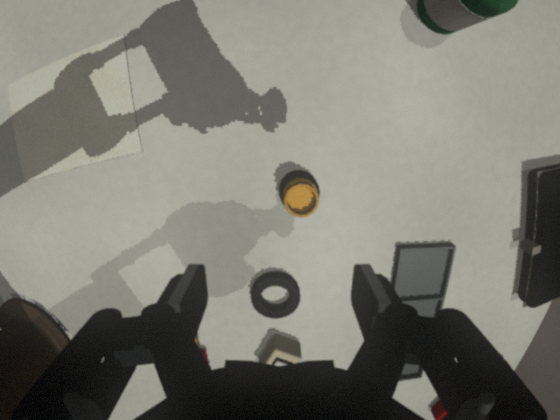

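The wrist image shows the holder at (300,198). Both views put its centre near (0.435, 0.359), so I'll descend.

>>> {"method": "apply_moves", "body": {
  "turn": [
    [0, 0, 0],
    [0, 0, 0],
    [0, 0, 0],
    [0, 0, 0],
    [0, 0, 0],
    [0, 0, 0],
    [0, 0, 0],
    [0, 0, 0],
    [0, 0, 0],
    [0, 0, 0],
    [0, 0, 0],
    [0, 0, 0]
  ],
  "dp": [
    [1.1, -0.4, -4],
    [1.1, -0.4, -4],
    [0, 0, -4],
    [0, 0, -4],
    [0, 0, -3],
    [0, 0, -1.8],
    [0, 0, 0],
    [0, 0, 0],
    [0, 0, 0],
    [0, 0, 0],
    [0, 0, 0],
    [0, 0, 0]
  ],
  "grip": [7, 7, 7, 7, 7, 7, 7, 2.5, 2.5, 2.5, 2.5, 2.5]
}}

```text
time_s: 2.15
eef_pos: [0.4351, 0.3611, 0.0332]
tcp_rot: [0.0, 0.649, 0.761, 0.002]
ft_force: [0.5, 0.5, 5.7]
width: 0.0336
grip_force: 60.5
```

>>> {"method": "apply_moves", "body": {
  "turn": [
    [0, 0, 0],
    [0, 0, 0],
    [0, 0, 0],
    [0, 0, 0],
    [0, 0, 0],
    [0, 0, 0],
    [0, 0, 0],
    [0, 0, 0],
    [0, 0, 0],
    [0, 0, 0]
  ],
  "dp": [
    [0, 0, 2],
    [0, 0, 4],
    [0, 0, 3],
    [3, -2.5, 0],
    [4, -3.5, 0],
    [4, -3.5, 0],
    [4, -3.5, 0],
    [3, -2.4, 0],
    [2, -1.2, 0],
    [0, 0, 0]
  ],
  "grip": [2.5, 2.5, 2.5, 2.5, 2.5, 2.5, 2.5, 2.5, 2.5, 2.5]
}}

```text
time_s: 3.15
eef_pos: [0.6292, 0.1977, 0.1213]
tcp_rot: [0.001, 0.65, 0.76, 0.001]
ft_force: [0.5, 0.4, -0.7]
width: 0.0336
grip_force: 60.0
```

```bash
python3 - <<'E'
from h import *
im=optics.get_image("scene"); cv2.imwrite("pics/s1.png",cv2.resize(im[150:350,230:510,::-1],None,fx=2.4,fy=2.4))
s=arm.observe(); print(s["eef_pos"],s["tcp_rot"],s["width"],s["ft_force"])
E
```

```text
[0.6271668  0.19889805 0.12091125] [-2.16914273e-04  6.49730896e-01  7.60164251e-01 -1.66408747e-04] 0.033582290360947585 [-0.06531954  1.3252246  -1.32519158]
```

View pics/s1.png

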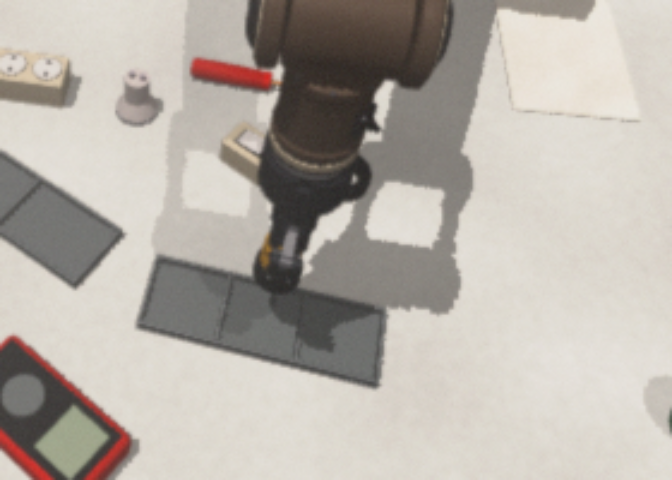

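The holder is held upright at crop (278,265), above the middle pocket. I'll lower it.

>>> {"method": "apply_moves", "body": {
  "turn": [
    [0, 0, 0],
    [0, 0, 0],
    [0, 0, 0],
    [0, 0, 0],
    [0, 0, 0],
    [0, 0, 0]
  ],
  "dp": [
    [0.8, -0.4, -3],
    [0, 0, -3],
    [0, 0, -1.5],
    [0, 0, -0.6],
    [0, 0, 0],
    [0, 0, 0]
  ],
  "grip": [2.5, 2.5, 2.5, 2.5, 2.5, 2.5]
}}

```text
time_s: 3.8
eef_pos: [0.6352, 0.197, 0.0415]
tcp_rot: [0.001, 0.648, 0.761, 0.001]
ft_force: [0.1, 1.1, -0.6]
width: 0.0335
grip_force: 60.1
```

>>> {"method": "apply_moves", "body": {
  "turn": [
    [0, 0, 0],
    [0, 0, 0],
    [0, 0, 0]
  ],
  "dp": [
    [0, 0, -0.2],
    [0, 0, -0.2],
    [0, 0, 0]
  ],
  "grip": [2.5, 2.5, 2.5]
}}

```text
time_s: 4.1
eef_pos: [0.6354, 0.1965, 0.0372]
tcp_rot: [0.001, 0.649, 0.761, 0.001]
ft_force: [-0.0, 0.1, 0.8]
width: 0.0336
grip_force: 60.1
```

>>> {"method": "apply_moves", "body": {
  "turn": [
    [0, 0, 0],
    [0, 0, 0],
    [0, 0, 0],
    [0, 0, 0],
    [0, 0, 0],
    [0, 0, 0],
    [0, 0, 0],
    [0, 0, 0],
    [0, 0, 0],
    [0, 0, 0],
    [0, 0, 0],
    [0, 0, 0]
  ],
  "dp": [
    [0, 0, 0],
    [0, 0, 0],
    [0, 0, 0],
    [0, 0, 3],
    [0, 0, 4],
    [0, 0, 4],
    [-4, -4, 1],
    [-4, -4, 0],
    [-4, -4, 0],
    [-4, -4, 0],
    [-3, -4, 0],
    [0, -2.5, 0]
  ],
  "grip": [6.5, 6.5, 6.5, 6.5, 6.5, 6.5, 6.5, 6.5, 6.5, 6.5, 6.5, 6.5]
}}

```text
time_s: 5.3
eef_pos: [0.4581, -0.0109, 0.1538]
tcp_rot: [-0.002, 0.649, 0.761, -0.002]
ft_force: [1.0, -0.1, -0.6]
width: 0.065
grip_force: 0.0
```

```bash
cat > look.py <<'E'
import sys
from h import *
i=optics.camera_info("wrist"); im=optics.get_image("wrist"); cv2.imwrite(f"pics/{sys.argv[1]}.png",im[:,:,::-1])
s=arm.observe(); p=s["eef_pos"]; q=s["tcp_rot"]
print(np.round(p,4),"y-dir deg",np.degrees(2*np.arctan2(q[2],q[1]))-90,s["time_s"])
np.savez(f"pics/{sys.argv[1]}.npz",im=im,mtx=i["mtx"],view=i["view"])
for a in sys.argv[2:]: print(a,project("wrist",eval(a),i).round(1))
E
python3 look.py w2 "(.4357,-.036,.06)" "(.635,.197,.059)"
```

```text
[ 0.4611 -0.0137  0.1547] y-dir deg 9.016434618962961 5.35
(.4357,-.036,.06) [247.2 246.6]
(.635,.197,.059) [523.9  21.4]
```

View pics/w2.png

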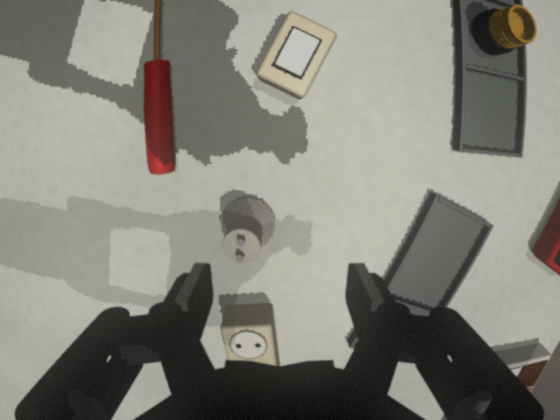

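The lamp's neck top is at (241,246), about 6 px left of the prediction. The holder stands upright in the middle pocket at (510,28).

```bash
python3 - <<'E'
from h import *
d=np.load("pics/w2.npz"); i={"mtx":d["mtx"],"view":d["view"]}
print("lamp",plane("wrist",(241,246),.06,i).round(4),"holder",plane("wrist",(519,25),.059,i).round(4))
for n,c,z in(("sw",[(291,11),(337,35),(304,98),(258,74)],.038),("tray2far",[(430,189),(492,225)],.014)):
    P=np.array([plane("wrist",p,z,i)[:2] for p in c]); print(n,P.round(4).tolist(),P.mean(0).round(4))
E
```

```text
lamp [ 0.431  -0.0363  0.06  ] holder [0.6294 0.1908 0.059 ]
sw [[0.44, 0.1475], [0.4775, 0.1346], [0.4606, 0.0803], [0.4234, 0.0932]] [0.4504 0.1139]
tray2far [[0.5919, 0.0257], [0.6788, 0.003]] [0.6354 0.0144]
```

>>> {"method": "apply_moves", "body": {
  "turn": [
    [0, 0, 0],
    [0, 0, 0],
    [0, 0, 0],
    [0, 0, 0],
    [0, 0, 0],
    [0, 0, 0],
    [0, 0, 0],
    [0, 0, 0],
    [0, 0, 0],
    [0, 0, 0]
  ],
  "dp": [
    [-1.4, -1.1, 0],
    [-1.4, -1.1, -2],
    [0, 0, -4],
    [0, 0, -4],
    [0, 0, -2.1],
    [0, 0, 0],
    [0, 0, 0],
    [0, 0, 0],
    [0, 0, 0],
    [0, 0, 0]
  ],
  "grip": [6.5, 6.5, 6.5, 6.5, 6.5, 6.5, 2, 2, 2, 2]
}}

```text
time_s: 6.35
eef_pos: [0.4374, -0.0318, 0.0358]
tcp_rot: [0.002, 0.649, 0.761, 0.001]
ft_force: [-0.9, 0.8, 6.6]
width: 0.0281
grip_force: 59.4
```

>>> {"method": "apply_moves", "body": {
  "turn": [
    [0, 0, 0],
    [0, 0, 0],
    [0, 0, 0],
    [0, 0, 0],
    [0, 0, 0],
    [0, 0, 0],
    [0, 0, 0],
    [0, 0, 0],
    [0, 0, 0],
    [0, 0, 0]
  ],
  "dp": [
    [0, 0, 2],
    [0, 0, 4],
    [0, 0, 3],
    [3, 2, 0],
    [4, 3, 0],
    [4, 3, 0],
    [4, 3, 0],
    [4, 3, 0],
    [2, 1.2, 0],
    [0, 0, 0]
  ],
  "grip": [2, 2, 2, 2, 2, 2, 2, 2, 2, 2]
}}

```text
time_s: 7.35
eef_pos: [0.6488, 0.1227, 0.1248]
tcp_rot: [0.001, 0.648, 0.762, 0.002]
ft_force: [-0.0, -0.9, 0.1]
width: 0.028
grip_force: 59.4
```

>>> {"method": "apply_moves", "body": {
  "turn": [
    [0, 0, 0]
  ],
  "dp": [
    [0, 0, -1]
  ],
  "grip": [2]
}}

```text
time_s: 7.45
eef_pos: [0.6466, 0.1207, 0.1152]
tcp_rot: [0.001, 0.648, 0.761, 0.001]
ft_force: [-0.2, -0.8, -0.6]
width: 0.0281
grip_force: 59.4
```

```bash
python3 - <<'E'
from h import *
im=optics.get_image("scene"); cv2.imwrite("pics/s2.png",cv2.resize(im[150:350,200:480,::-1],None,fx=2.4,fy=2.4))
s=arm.observe(); print(s["eef_pos"],s["tcp_rot"],s["width"],s["ft_force"])
E
```

```text
[0.64380073 0.11984988 0.11191592] [-0.00094875  0.64869462  0.76104719 -0.00125155] 0.027943546857422782 [-0.7566731  -0.27213585 -1.81597706]
```

View pics/s2.png

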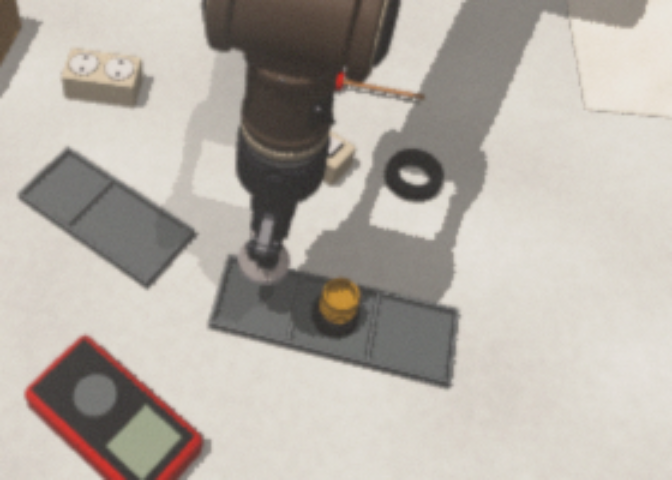

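The lamp is held above its pocket at crop (264,262). The holder stands in the middle pocket at (337,305).

>>> {"method": "apply_moves", "body": {
  "turn": [
    [0, 0, 0],
    [0, 0, 0],
    [0, 0, 0],
    [0, 0, 0],
    [0, 0, 0],
    [0, 0, 0]
  ],
  "dp": [
    [0.3, 0, -3],
    [0, 0, -2.5],
    [0, 0, -1.2],
    [0, 0, 0],
    [0, 0, -0.3],
    [0, 0, 0]
  ],
  "grip": [2, 2, 2, 2, 2, 2]
}}

```text
time_s: 8.1
eef_pos: [0.6494, 0.1202, 0.0452]
tcp_rot: [0.001, 0.649, 0.761, 0.001]
ft_force: [0.7, 0.3, -1.1]
width: 0.0281
grip_force: 59.5
```

>>> {"method": "apply_moves", "body": {
  "turn": [
    [0, 0, 0],
    [0, 0, 0],
    [0, 0, 0]
  ],
  "dp": [
    [-0.2, 0, -0.3],
    [0, 0, -0.2],
    [0, 0, 0]
  ],
  "grip": [2, 2, 2]
}}

```text
time_s: 8.4
eef_pos: [0.6471, 0.1205, 0.0399]
tcp_rot: [0.0, 0.649, 0.761, 0.0]
ft_force: [-0.3, 0.1, 1.7]
width: 0.0282
grip_force: 59.9
```

>>> {"method": "apply_moves", "body": {
  "turn": [
    [0, 0, 0],
    [0, 0, 0],
    [0, 0, 0],
    [0, 0, 0],
    [0, 0, 0],
    [0, 0, 0],
    [0, 0, -6.75],
    [0, 0, -6.75],
    [0, 0, -6.75],
    [0, 0, -6.75],
    [0, 0, 0],
    [0, 0, 0]
  ],
  "dp": [
    [0, 0, 0],
    [0, 0, 0],
    [0, 0, 0],
    [0, 0, 3],
    [0, 0, 4],
    [0, 0, 2],
    [-4, 0, 0],
    [-4, 0, 0],
    [-4, 0, 0],
    [-4, 0, 0],
    [-3.7, -0.5, 0],
    [0, 0, 0]
  ],
  "grip": [6, 6, 6, 6, 6, 6.5, 6.5, 6.5, 6.5, 6.5, 6.5, 6.5]
}}

```text
time_s: 9.6
eef_pos: [0.4424, 0.1146, 0.127]
tcp_rot: [-0.002, 0.808, 0.589, -0.004]
ft_force: [0.3, 0.1, -1.2]
width: 0.0652
grip_force: 0.0
```

```bash
python3 look.py w3 "(.450,.115,.038)"
```

```text
[0.4465 0.1151 0.1282] y-dir deg -17.85959006806158 9.65
(.450,.115,.038) [291.5 217.4]
```

View pics/w3.png

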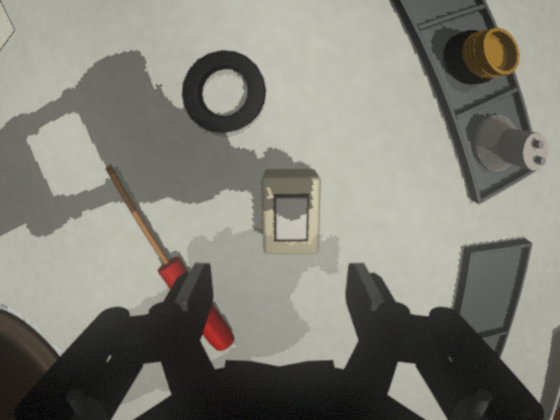

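The switch sits at (291,220), aligned with the fingers and within 2 mm of the prediction. The lamp and holder are standing in their pockets.

>>> {"method": "apply_moves", "body": {
  "turn": [
    [0, 0, 0],
    [0, 0, 0],
    [0, 0, 0],
    [0, 0, 0],
    [0, 0, 0],
    [0, 0, 0],
    [0, 0, 0],
    [0, 0, 0],
    [0, 0, 0]
  ],
  "dp": [
    [0.3, 0, -3],
    [0, 0, -4],
    [0, 0, -2.5],
    [0, 0, -1.6],
    [0, 0, 0],
    [0, 0, 0],
    [0, 0, 0],
    [0, 0, 0],
    [0, 0, 0]
  ],
  "grip": [6.5, 6.5, 6.5, 6.5, 6.5, 3.5, 3.5, 3.5, 3.5]
}}

```text
time_s: 10.55
eef_pos: [0.4541, 0.1156, 0.0192]
tcp_rot: [0.001, 0.808, 0.589, 0.001]
ft_force: [0.4, -0.0, 3.0]
width: 0.0414
grip_force: 62.0
```

>>> {"method": "apply_moves", "body": {
  "turn": [
    [0, 0, 0],
    [0, 0, 0],
    [0, 0, 0],
    [0, 0, 6.75],
    [0, 0, 6.75],
    [0, 0, 6.75],
    [0, 0, 6.75],
    [0, 0, 0],
    [0, 0, 0],
    [0, 0, 0]
  ],
  "dp": [
    [0, 0, 2],
    [0, 0, 4],
    [0, 0, 4],
    [0, 4, 0],
    [3.5, 4, 0],
    [3.5, 4, 0],
    [3.5, 3, 0],
    [3.5, 0.9, 0],
    [2.8, 0, 0],
    [0, 0, 0]
  ],
  "grip": [3.5, 3.5, 3.5, 3.5, 3.5, 3.5, 3.5, 3.5, 3.5, 3.5]
}}

```text
time_s: 11.55
eef_pos: [0.6203, 0.2702, 0.1186]
tcp_rot: [0.001, 0.649, 0.761, 0.002]
ft_force: [0.6, -0.9, -0.1]
width: 0.0412
grip_force: 61.6
```

>>> {"method": "apply_moves", "body": {
  "turn": [
    [0, 0, 0],
    [0, 0, 0]
  ],
  "dp": [
    [0, 0, -3],
    [0, 0, 0]
  ],
  "grip": [3.5, 3.5]
}}

```text
time_s: 11.75
eef_pos: [0.6121, 0.268, 0.0838]
tcp_rot: [-0.002, 0.649, 0.761, -0.004]
ft_force: [-0.8, -0.2, -1.9]
width: 0.0408
grip_force: 61.7
```

>>> {"method": "apply_moves", "body": {
  "turn": [
    [0, 0, 0],
    [0, 0, 0]
  ],
  "dp": [
    [0, 0, 0],
    [0, 0, 0]
  ],
  "grip": [3.5, 3.5]
}}

```text
time_s: 11.95
eef_pos: [0.6164, 0.2697, 0.089]
tcp_rot: [0.0, 0.649, 0.761, 0.0]
ft_force: [0.5, 0.0, -0.6]
width: 0.0406
grip_force: 61.7
```

```bash
python3 look.py w4
```

```text
[0.6169 0.2699 0.0894] y-dir deg 9.113462061642679 12.0
```

View pics/w4.png

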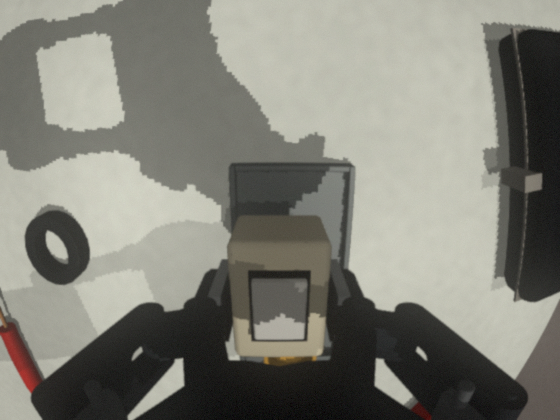

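The wrist view shows tray3's end corners at (230,163) and (355,163), with the switch above the end pocket.

```bash
python3 - <<'E'
from h import *
d=np.load("pics/w4.npz"); i={"mtx":d["mtx"],"view":d["view"]}
a,b=[plane("wrist",p,.014,i)[:2] for p in((230,163),(355,163))]
v=(b-a); print(a,b,np.linalg.norm(v),np.degrees(np.arctan2(v[1],v[0])))
v/=np.linalg.norm(v); n=np.array([-v[1],v[0]]); print("pocket",(a+b)/2-n*.042)
E
```

```text
[0.57645589 0.30930916] [0.65734472 0.3226983 ] 0.08198946810820663 9.398671677268421
pocket [0.62375903 0.27456754]
```

>>> {"method": "apply_moves", "body": {
  "turn": [
    [0, 0, 0],
    [0, 0, 0],
    [0, 0, 0],
    [0, 0, 0],
    [0, 0, 0],
    [0, 0, 0]
  ],
  "dp": [
    [0.6, 0.4, 0],
    [0, 0, -3],
    [0, 0, -2],
    [0, 0, -1],
    [0, 0, 0],
    [0, 0, 0]
  ],
  "grip": [3.5, 3.5, 3.5, 3.5, 3.5, 3.5]
}}

```text
time_s: 12.6
eef_pos: [0.6233, 0.274, 0.0288]
tcp_rot: [0.0, 0.649, 0.761, 0.001]
ft_force: [0.4, -0.2, -0.7]
width: 0.0409
grip_force: 61.7
```

>>> {"method": "apply_moves", "body": {
  "turn": [
    [0, 0, 0],
    [0, 0, 0],
    [0, 0, 0]
  ],
  "dp": [
    [0, 0, -0.4],
    [0, 0, -0.2],
    [0, 0, 0]
  ],
  "grip": [3.5, 3.5, 3.5]
}}

```text
time_s: 12.9
eef_pos: [0.6236, 0.274, 0.0232]
tcp_rot: [0.001, 0.649, 0.761, 0.001]
ft_force: [-0.0, 0.4, 0.5]
width: 0.0411
grip_force: 61.8
```

>>> {"method": "apply_moves", "body": {
  "turn": [
    [0, 0, 0],
    [0, 0, 0],
    [0, 0, 0],
    [0, 0, 0],
    [0, 0, 0],
    [0, 0, 0],
    [0, 0, 5.4],
    [0, 0, 0],
    [0, 0, 0],
    [0, 0, 0],
    [0, 0, 0],
    [0, 0, 0]
  ],
  "dp": [
    [0, 0, 0],
    [0, 0, 0],
    [0, 0, 0],
    [0, 0, 3],
    [0, 0, 4],
    [0, 0, 4],
    [-3, -4, 0],
    [-3, -4, 0],
    [-3, -4.5, 0],
    [-3, -4.5, 0],
    [-3, -4.5, 0],
    [-2, -4.5, 0]
  ],
  "grip": [5.5, 5.5, 5.5, 5.5, 5.5, 7, 7.2, 7.2, 7.2, 7.2, 7.2, 7.2]
}}

```text
time_s: 14.1
eef_pos: [0.457, 0.0228, 0.1318]
tcp_rot: [-0.0, 0.612, 0.791, -0.0]
ft_force: [1.6, -1.4, -0.8]
width: 0.072
grip_force: 0.0
```

>>> {"method": "apply_moves", "body": {
  "turn": [
    [0, 0, 0],
    [0, 0, 0],
    [0, 0, 0],
    [0, 0, 0],
    [0, 0, 0],
    [0, 0, 0]
  ],
  "dp": [
    [0, -4.5, 0],
    [0, -4.5, 0],
    [0, -4.5, 0],
    [0, -4, 0],
    [0, 0, 0],
    [0, 0, 0]
  ],
  "grip": [7.2, 7.2, 7.2, 7.2, 7.2, 7.2]
}}

```text
time_s: 14.7
eef_pos: [0.459, -0.1518, 0.132]
tcp_rot: [-0.0, 0.613, 0.79, 0.0]
ft_force: [0.0, 0.1, -0.5]
width: 0.0722
grip_force: 0.0
```

```bash
python3 look.py w5 "(.453,-.1675,.042)"
```

```text
[ 0.4588 -0.1508  0.1318] y-dir deg 14.453702022171711 14.75
(.453,-.1675,.042) [267.6 239.5]
```

View pics/w5.png

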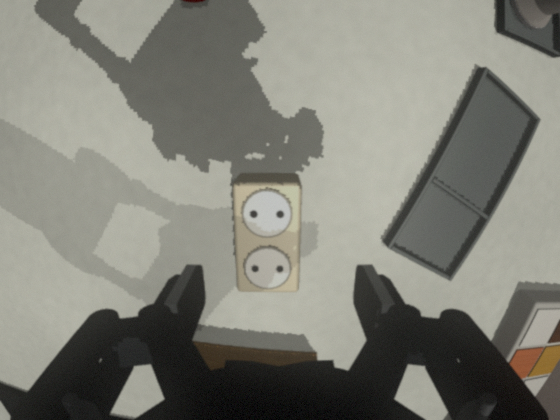

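The outlet is at (268,238), as predicted. Tray2's corners are visible at (484,67), (539,120), (452,278) and (384,242).

```bash
python3 - <<'E'
from h import *
d=np.load("pics/w5.npz"); i={"mtx":d["mtx"],"view":d["view"]}
P=np.array([plane("wrist",p,.014,i)[:2] for p in((484,67),(539,120),(452,278),(384,242))])
print(P.round(4),P.mean(0)); y=(P[0]+P[1]-P[2]-P[3])/2; print(np.linalg.norm(y),np.degrees(np.arctan2(y[1],y[0]))-90)
y/=np.linalg.norm(y); c=P.mean(0); print("small",c-.057*y,"large",c+.035*y)
E
```

```text
[[ 5.982e-01  1.960e-02]
 [ 6.792e-01  5.000e-04]
 [ 6.389e-01 -1.762e-01]
 [ 5.530e-01 -1.567e-01]] [ 0.61734898 -0.07821479]
0.18161721752253787 -13.598088178316544
small [ 0.60394773 -0.13361701] large [ 0.62557782 -0.04419588]
```

>>> {"method": "apply_moves", "body": {
  "turn": [
    [0, 0, 0],
    [0, 0, 0],
    [0, 0, 0],
    [0, 0, 0],
    [0, 0, 0],
    [0, 0, 0],
    [0, 0, 0],
    [0, 0, 0],
    [0, 0, 0],
    [0, 0, 0]
  ],
  "dp": [
    [-0.6, -1.6, 0],
    [0, 0, -3],
    [0, 0, -4],
    [0, 0, -2.5],
    [0, 0, -1.5],
    [0, 0, 0],
    [0, 0, 0],
    [0, 0, 0],
    [0, 0, 0],
    [0, 0, 0]
  ],
  "grip": [7.2, 7.2, 7.2, 7.2, 7.2, 7.2, 4, 4, 4, 4]
}}

```text
time_s: 15.75
eef_pos: [0.4542, -0.1673, 0.0231]
tcp_rot: [0.001, 0.612, 0.791, 0.0]
ft_force: [0.1, 1.4, 2.7]
width: 0.0493
grip_force: 63.8
```

>>> {"method": "apply_moves", "body": {
  "turn": [
    [0, 0, 0],
    [0, 0, 0],
    [0, 0, 0],
    [0, 0, -6.9],
    [0, 0, -6.9],
    [0, 0, -6.9],
    [0, 0, -6.9],
    [0, 0, 0],
    [0, 0, 0],
    [0, 0, 0],
    [0, 0, 0]
  ],
  "dp": [
    [0, 0, 2],
    [0, 0, 4],
    [0, 0, 2],
    [3.5, 2.5, 0],
    [3.5, 2.5, 0],
    [3.5, 2.5, 0],
    [3.5, 2.5, 0],
    [3.2, 2.4, 0],
    [0, 0, 0],
    [0, 0, 0],
    [0, 0, 0]
  ],
  "grip": [4, 4, 4, 4, 4, 4, 4, 4, 4, 4, 4]
}}

```text
time_s: 16.85
eef_pos: [0.6238, -0.0436, 0.1015]
tcp_rot: [-0.001, 0.783, 0.622, -0.001]
ft_force: [-0.8, 0.1, -0.5]
width: 0.049
grip_force: 63.2
```

>>> {"method": "apply_moves", "body": {
  "turn": [
    [0, 0, 0],
    [0, 0, 0],
    [0, 0, 0],
    [0, 0, 0],
    [0, 0, 0],
    [0, 0, 0]
  ],
  "dp": [
    [0.2, 0, -3],
    [0, 0, -2.5],
    [0, 0, -1],
    [0, 0, -0.4],
    [0, 0, 0],
    [0, 0, 0]
  ],
  "grip": [4, 4, 4, 4, 4, 4]
}}

```text
time_s: 17.45
eef_pos: [0.6282, -0.0436, 0.0343]
tcp_rot: [0.001, 0.783, 0.622, 0.001]
ft_force: [0.9, 0.1, -0.9]
width: 0.0488
grip_force: 63.3
```

>>> {"method": "apply_moves", "body": {
  "turn": [
    [0, 0, 0],
    [0, 0, 0],
    [0, 0, 0]
  ],
  "dp": [
    [-0.2, 0, -0.4],
    [0, 0, -0.2],
    [0, 0, 0]
  ],
  "grip": [4, 4, 4]
}}

```text
time_s: 17.75
eef_pos: [0.6254, -0.0431, 0.0272]
tcp_rot: [0.0, 0.783, 0.622, 0.0]
ft_force: [-0.5, 0.5, -0.1]
width: 0.0493
grip_force: 63.2
```

>>> {"method": "apply_moves", "body": {
  "turn": [
    [0, 0, 0],
    [0, 0, 0],
    [0, 0, 0],
    [0, 0, 0],
    [0, 0, 0],
    [0, 0, 0],
    [0, 0, 0],
    [0, 0, 0],
    [0, 0, 0],
    [0, 0, 0],
    [0, 0, 0],
    [0, 0, 0]
  ],
  "dp": [
    [0, 0, -0.1],
    [0, 0, 0],
    [0, 0, 0],
    [0, 0, 0],
    [0, 0, 3],
    [0, 0, 4],
    [0, 0, 4],
    [0, 0, 4],
    [0, 0, 4],
    [-3.5, -4.5, 1],
    [-3.5, -4.5, 1],
    [-3.5, -4.5, 0]
  ],
  "grip": [4, 6.3, 6.3, 6.3, 6.3, 6.3, 6.8, 6.8, 6.8, 6.8, 6.8, 6.8]
}}

```text
time_s: 18.95
eef_pos: [0.5343, -0.1615, 0.2353]
tcp_rot: [0.002, 0.783, 0.623, 0.001]
ft_force: [0.1, -1.2, -0.8]
width: 0.0677
grip_force: 0.0
```

>>> {"method": "apply_moves", "body": {
  "turn": [
    [0, 0, 0],
    [0, 0, 0],
    [0, 0, 0],
    [0, 0, 0],
    [0, 0, 0],
    [0, 0, 0],
    [0, 0, 0]
  ],
  "dp": [
    [-3, -4.5, 0],
    [-2, -4.5, 0],
    [0, -4.5, 0],
    [0, -4.5, 0],
    [0, -2, 0],
    [0, 0, 0],
    [0, 0, 0]
  ],
  "grip": [6.8, 6.8, 6.8, 6.8, 6.8, 6.8, 6.8]
}}

```text
time_s: 19.65
eef_pos: [0.4861, -0.3561, 0.2327]
tcp_rot: [-0.001, 0.783, 0.622, 0.0]
ft_force: [-0.3, 0.8, -0.0]
width: 0.068
grip_force: 0.0
```

```bash
python3 look.py w6 "(.4495,-.4057,.157)" "(.4495,-.4057,.129)"
```

```text
[ 0.4863 -0.3555  0.2327] y-dir deg -13.057922125793908 19.7
(.4495,-.4057,.157) [248.4 298.1]
(.4495,-.4057,.129) [251.3 280.4]
```

View pics/w6.png

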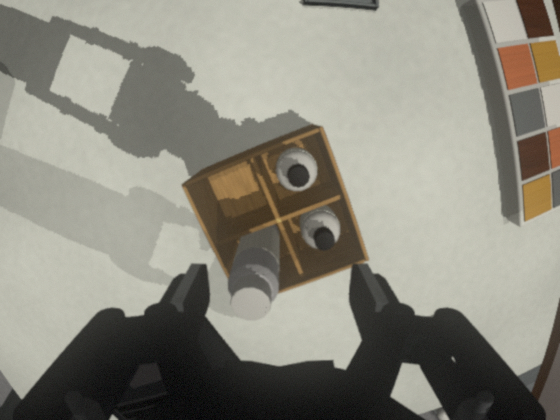

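The can's cap top is at (251,303), about 5 px from the prediction.

```bash
python3 - <<'E'
from h import *
d=np.load("pics/w6.npz"); i={"mtx":d["mtx"],"view":d["view"]}
print(plane("wrist",(251,303),.157,i))
E
```

```text
[ 0.45023829 -0.41042233  0.157     ]
```

>>> {"method": "apply_moves", "body": {
  "turn": [
    [0, 0, 0],
    [0, 0, 0],
    [0, 0, 0],
    [0, 0, 0],
    [0, 0, 0],
    [0, 0, 0],
    [0, 0, 0],
    [0, 0, 0]
  ],
  "dp": [
    [-1.8, -2.6, 0],
    [-1.8, -2.6, 0],
    [0, 0, -2],
    [0, 0, 0],
    [0, 0, 0],
    [0, 0, -3],
    [0, 0, 0],
    [0, 0, 0]
  ],
  "grip": [6.8, 6.8, 6.8, 6.8, 6.8, 6.8, 6.8, 6.8]
}}

```text
time_s: 20.5
eef_pos: [0.4507, -0.4078, 0.1834]
tcp_rot: [-0.001, 0.783, 0.622, 0.0]
ft_force: [-0.1, -0.6, 1.7]
width: 0.0678
grip_force: 0.0
```

>>> {"method": "apply_moves", "body": {
  "turn": [
    [0, 0, 0],
    [0, 0, 0],
    [0, 0, 0],
    [0, 0, 0],
    [0, 0, 0],
    [0, 0, 0],
    [0, 0, 0],
    [0, 0, 0],
    [0, 0, 0],
    [0, 0, 0],
    [0, 0, 0]
  ],
  "dp": [
    [0, 0, -2.5],
    [0, 0, -2.5],
    [0, 0, -1.5],
    [0, 0, -1],
    [0, 0, -0.6],
    [0, 0, 0],
    [0, 0, 0],
    [0, 0, 0],
    [0, 0, 0],
    [0, 0, 0],
    [0, 0, 0]
  ],
  "grip": [6.8, 6.8, 6.8, 6.8, 6.8, 6.8, 3.5, 3.5, 3.5, 3.5, 3.5]
}}

```text
time_s: 21.6
eef_pos: [0.4511, -0.4099, 0.1037]
tcp_rot: [0.001, 0.783, 0.622, 0.0]
ft_force: [-0.6, -0.5, 6.5]
width: 0.0425
grip_force: 61.5
```

>>> {"method": "apply_moves", "body": {
  "turn": [
    [0, 0, 0],
    [0, 0, 0],
    [0, 0, 0],
    [0, 0, 0],
    [0, 0, 0],
    [0, 0, 0],
    [0, 0, 0]
  ],
  "dp": [
    [0, 0, 1],
    [0, 0, 2],
    [0, 0, 2.5],
    [0, 0, 2.5],
    [0, 0, 2.5],
    [0, 0, 1.5],
    [0, 0, 0]
  ],
  "grip": [3.5, 3.5, 3.5, 3.5, 3.5, 3.5, 3.5]
}}

```text
time_s: 22.3
eef_pos: [0.4514, -0.4099, 0.2247]
tcp_rot: [0.002, 0.783, 0.622, 0.0]
ft_force: [0.4, -0.3, -2.3]
width: 0.0424
grip_force: 61.3
```

>>> {"method": "apply_moves", "body": {
  "turn": [
    [0, 0, 0],
    [0, 0, 0],
    [0, 0, 0],
    [0, 0, 0],
    [0, 0, 0],
    [0, 0, 0],
    [0, 0, 0],
    [0, 0, 0],
    [0, 0, 0],
    [0, 0, 0],
    [0, 0, 0],
    [0, 0, 0]
  ],
  "dp": [
    [1, 2, 0],
    [2, 3.5, 0],
    [2, 4, 0],
    [2, 4, 0],
    [2.4, 4, 0],
    [2, 4, 0],
    [2, 3.5, 0],
    [1, 1.7, 0],
    [1, 1, 0],
    [0, 0, 0],
    [0, 0, -3],
    [0, 0, 0]
  ],
  "grip": [3.5, 3.5, 3.5, 3.5, 3.5, 3.5, 3.5, 3.5, 3.5, 3.5, 3.5, 3.5]
}}

```text
time_s: 23.5
eef_pos: [0.6003, -0.1323, 0.1875]
tcp_rot: [-0.004, 0.783, 0.621, -0.003]
ft_force: [-2.4, 0.2, -3.3]
width: 0.0424
grip_force: 61.7
```

```bash
python3 - <<'E'
from h import *
im=optics.get_image("scene"); cv2.imwrite("pics/s3.png",cv2.resize(im[120:320,140:420,::-1],None,fx=2.4,fy=2.4))
s=arm.observe(); print(s["eef_pos"],s["tcp_rot"],s["width"],s["ft_force"])
E
```

```text
[ 0.60121072 -0.13256753  0.18917165] [-0.00301512  0.78352429  0.62134886 -0.00248613] 0.04221061233256751 [ 0.12736508  0.19528138 -1.85777333]
```

View pics/s3.png

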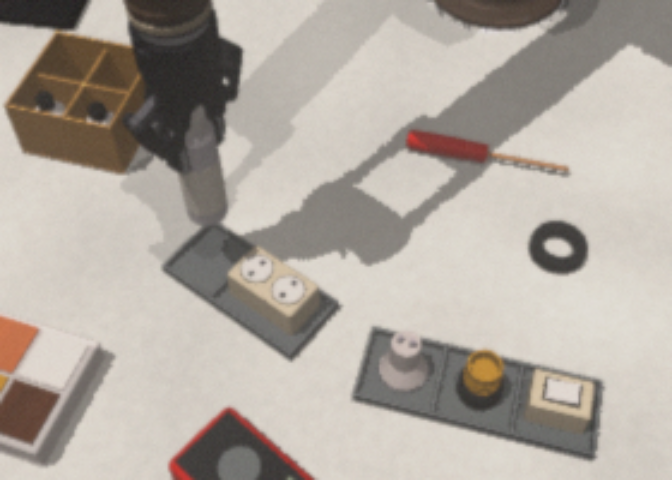

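The can hangs upright at crop (205,170), above the small pocket. The other four parts stand in their pockets.

>>> {"method": "apply_moves", "body": {
  "turn": [
    [0, 0, 0],
    [0, 0, 0],
    [0, 0, 0],
    [0, 0, 0],
    [0, 0, 0],
    [0, 0, 0],
    [0, 0, 0],
    [0, 0, 0]
  ],
  "dp": [
    [0.2, -0.1, -2],
    [0, 0, -2.5],
    [0, 0, -2],
    [0, 0, -1],
    [0, 0, -0.4],
    [0, 0, 0],
    [0, 0, 0],
    [0, 0, 0]
  ],
  "grip": [3.5, 3.5, 3.5, 3.5, 3.5, 3.5, 3.5, 3.5]
}}

```text
time_s: 24.35
eef_pos: [0.6074, -0.1334, 0.1148]
tcp_rot: [0.001, 0.783, 0.622, 0.001]
ft_force: [0.1, 0.4, -1.9]
width: 0.0426
grip_force: 61.9
```

>>> {"method": "apply_moves", "body": {
  "turn": [
    [0, 0, 0],
    [0, 0, 0],
    [0, 0, 0],
    [0, 0, 0]
  ],
  "dp": [
    [-0.1, 0, -0.6],
    [0, 0, -0.3],
    [0, 0, -0.2],
    [0, 0, 0]
  ],
  "grip": [3.5, 3.5, 3.5, 3.5]
}}

```text
time_s: 24.75
eef_pos: [0.6053, -0.1329, 0.1037]
tcp_rot: [-0.0, 0.783, 0.622, -0.0]
ft_force: [-2.8, 1.1, 5.8]
width: 0.0425
grip_force: 62.7
```

>>> {"method": "apply_moves", "body": {
  "turn": [
    [0, 0, 0],
    [0, 0, 0],
    [0, 0, 0],
    [0, 0, 0],
    [0, 0, 0],
    [0, 0, 0],
    [0, 0, 0],
    [0, 0, 0],
    [0, 0, 0],
    [0, 0, 0],
    [0, 0, 0],
    [0, 0, 0]
  ],
  "dp": [
    [0, 0, 0],
    [0, 0, 0],
    [0, 0, 0],
    [0, 0, 1],
    [0, 0, 3],
    [0, 0, 4],
    [0, 0, 4],
    [-4, 0, 2],
    [-4, 0, 0],
    [-4, 0, 0],
    [-4, 0, 0],
    [-4, 0, 0]
  ],
  "grip": [6.8, 6.8, 6.8, 6.8, 6.8, 6.8, 6.8, 6.8, 6.8, 6.8, 6.8, 6.8]
}}

```text
time_s: 25.95
eef_pos: [0.404, -0.1329, 0.2429]
tcp_rot: [0.001, 0.783, 0.622, 0.0]
ft_force: [-0.0, -0.2, -0.1]
width: 0.068
grip_force: 0.0
```

>>> {"method": "apply_moves", "body": {
  "turn": [
    [0, 0, 0],
    [0, 0, 0],
    [0, 0, 0],
    [0, 0, 0],
    [0, 0, 0]
  ],
  "dp": [
    [0, -4, 0],
    [0, -4, 0],
    [0, 0, 0],
    [0, 0, 0],
    [0, 0, 0]
  ],
  "grip": [6.8, 6.8, 6.8, 6.8, 6.8]
}}

```text
time_s: 26.45
eef_pos: [0.4053, -0.2123, 0.2424]
tcp_rot: [-0.0, 0.783, 0.622, 0.0]
ft_force: [0.8, 1.1, 0.0]
width: 0.0679
grip_force: 0.0
```

```bash
python3 - <<'E'
from h import *
a=optics.get_image("top")[140:280,150:390,::-1]; b=optics.get_image("scene")[150:320,190:430,::-1]
cv2.imwrite("pics/f.png",cv2.resize(np.vstack([a,b]),None,fx=1.9,fy=1.9,interpolation=2)) 
E
```

```text
(no output)
```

View pics/f.png

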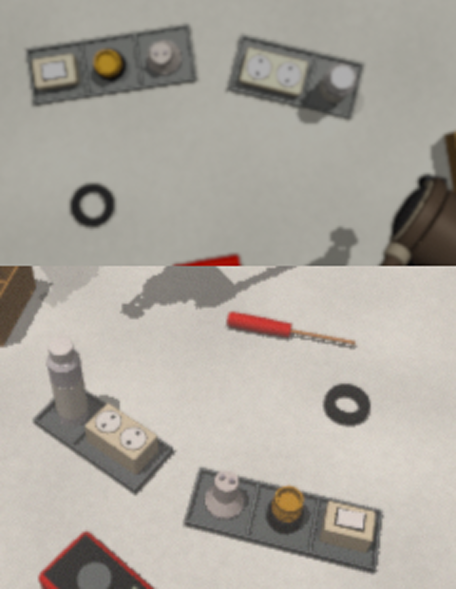

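All five parts stand in their pockets: in the upper half, the switch at (55,70), holder (108,65), lamp (162,55), outlet (273,73) and can (338,85). One check that the box tops lie where flat placement would put them.

```bash
python3 - <<'E'
from h import *
im=optics.get_image("top"); hsv=cv2.cvtColor(im,cv2.COLOR_RGB2HSV)
for n,(x0,y0,x1,y1),z in(("outlet",(272,155,315,200),.046),("switch",(162,160,195,195),.042)):
    m=np.zeros(im.shape[:2],np.uint8); m[y0:y1,x0:x1]=((hsv[...,1]>25)&(hsv[...,2]>125))[y0:y1,x0:x1]
    c=max(cv2.findContours(m,0,1)[0],key=cv2.contourArea); print(n,[np.round(v,1) for v in rect("top",c,z)])
print("can cap",plane("top",(150+342/1.9,140+77/1.9),.157))
E
```

```text
outlet [array([624.6, -44.4]), array([90.2, 49.3]), np.float64(76.8)]
switch [array([623.6, 273.4]), array([41.4, 59.8]), np.float64(9.1)]
can cap [ 0.60304417 -0.13419539  0.157     ]
```

The outlet, switch and can are within about 2 mm of their pocket centres, and the outlet and switch tops measure the right size for lying flat.

```bash
python3 -c "
from workcell import workorder; print(workorder.job_done())"
```

```text
the job is handed in; nothing more can be done
None
```

Both kits are made up and the job is handed in at about 27 s on the robot's clock: in the last pictures all five parts stand upright in their pockets, with the robot clear of them.

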